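Wind the run timer and hold the sample ready over its well

TASK

Get the timed heating run ready. First wind the red key on the heating block clockwise (seen from above) as far as it goes (it takes several part turns); then take the tube with the dark blue cap, carry it over the things in between without bumping it into anything or knocking anything over, and hold it upright, still and centred about one centimetre above the yellow collar that marks the free well, not touching the block or collar. Finish while holding it there: do not lower it in, set it down or let go.

Things in the scene. Friction and masses are not known exactly. Their poses are not given: they have to be found in the camera images.
- wind_key (a joint): Turn of the red key of the wind-up run timer, rad: 0 is run down, 3.0 is the stop (fully wound); it grows as the key turns clockwise seen from above. It starts between 0 and 0.5. A light spring with a ratchet-like hold: it needs about 0.1 N m to turn and stays where it is left when let go.
- key_grip (a point): Middle of the red wing of the key, on its vertical turning axis; turns with the key. The wing is a plate 38 mm long along the point's x, 10 mm thick along its y, 30 mm high (15 mm above and below this point), 101 to 131 mm above the bench. Below it a 12 mm stem and, up to 11 mm above the block's top, a 34 mm hub. The nearest tube stands 100 mm from the axis, 46 mm above the block.
- heat_block: Fixed white and aluminium dry heating block, 114 x 226 mm on the bench, top at 80 mm; origin at the centre of its underside, z up, y along its length. The key is at x 0, y -78 mm; the four wells (35 mm bore, 65 mm deep) are at x -26 and +26, y +22 and +74 mm. Three wells hold tubes, one, which varies, is free.
- collar: Yellow lead-in ring fixed on the block's top round the mouth of the free well: outer diameter 50, bore 41, height 6 mm. Origin on the well's axis at the underside of the ring, which is the block's top (80 mm above the bench); z up, ring top at z = 6 mm.
- sample_tube: The tube to carry: a clear 50 ml centrifuge tube with a DARK BLUE cap, upright on the bench at the left. Body 30 mm diameter, cap 35 mm diameter from 98 to 111 mm height; origin at the centre of its underside, z along the tube to the cap. 40 to 80 g. Best gripped by the cap from above, about 30 N; gripped low on the body, the wider cap may jam between the roots of the fingers.
- spare_tube: Bystander: a like tube with a light blue cap, standing upright on the bench about 80 to 160 mm from the sample tube, roughly in x; the two may have changed places. Origin at the centre of its underside.
- well_tube_a: Bystander: light-blue-capped tube (35 mm cap, 111 mm long) standing in a well, bottom 15 mm and cap top 126 mm above the bench. Origin at the centre of its underside.
- well_tube_b: Bystander: as well_tube_a, in another well.
- well_tube_c: Bystander: as well_tube_a, in another well.
- small_bottle: Bystander between tube and block: glass bottle with orange cap, 46 mm diameter, 97 mm tall; origin at the centre of its underside. An orange tube rack with light-blue-capped tubes, about 115 mm tall, is also fixed between.
- media_bottle: Bystander between tube and block: glass bottle with blue cap, 66 mm diameter, 147 mm tall; origin at the centre of its underside.
Not all that is in view belongs to the job. What is shaped like the sample_tube but brown is not meant.

How it is judged:
By the outcome, as a careful person would: the job done as asked, in the order asked, and still so for the second after the job is handed in, while the arm keeps its last pose, push and grip.
It also fails if it takes over 72 s, if anything falls off the work surface, if the arm or the gripper's body presses on something with over 40 N, if the wrist force passes 120 N, or if a joint passes its speed limit or range.

ROBOT

A 6-joint arm with a two-finger parallel gripper is mounted at the origin on a cart in front of the work surface, level with it; the furniture and walls round the work are solid. World frame = base frame: x ahead of the robot, y to its left, z up, the work surface at z = 0. Lengths are in m, angles in degrees, forces in N, time in s.
With the tool pointing down it reaches from about 0.4 to 0.825 m from the base axis. Payload 7 kg.
Tool frame: the origin (TCP) lies on the centre line of the jaws, within the pads' length; the fingertips stand 8 mm ahead of it and the grasp point (between the pads) lies 11 mm behind it; z points along the fingers, y is the line along which they close (so a half turn about z gives the same grasp; the last joint's range is limited). The gripper opens to 88 mm and grips with 3 to 60 N. Pads are 19 mm wide; open, the fingers measure 130 mm over their backs; the gripper's body (78 mm by 193 mm) begins 47 mm behind the grasp point.
Start: joints at [93.341, 20.546, 0.682, 0, -70.136, -16.507], TCP at [0.154, 0.657, 0.235] pointing down, gripper open.
Joint ranges: [-176.03, 176.03], [-82.01, 121.73], [-58.28, 71.71], [-173.87, 95.51], [-174.79, -0.11], [-173.66, 173.66]. Speed limits (degrees/s): [136.94, 136.94, 172.46, 180, 180, 180].

INTERFACE

Orientations are given as [roll, pitch, yaw] about the fixed x, y, z axes, in that order (R = Rz(yaw) Ry(pitch) Rx(roll)).
In Python, from plant import r gives the robot as it stands.
- The arm moves only by the tool carry_out, never from a script. Its argument "targets" is a list of rows, each a list of 6 numbers: the shift along the tool's x, y, z scaled (see below), then the turn, a rotation vector about the tool's x, y, z scaled (see below). A call has 1 to 5 rows; each row shifts and turns the commanded pose from where the row before left it, along the tool's axes as they then stand; what a row does not reach is not made up. The controller multiplies each number of a shift by 0.5 m and each number of a turn by 60 degrees. A row lasts 1/8 s, in which the tool goes at most 62.5 mm and 10.7 degrees, less where a joint would pass 70% of its speed; a pose out of reach is approached as far as the arm can. A call with a number of a shift or a turn outside -1 to 1 is refused whole. A call with a gripper value outside its range is refused whole. "hand" is the opening, from 0 (shut) to 1 (fully open), set as the call begins (left out, the last holds). The fingers move at their own pace and stop on an object; "squeeze" is the grip in N (left out, the last holds). Time passes only in rows, so rows that do not move let the fingers close. It gives the time, the measured TCP pose, the force, the opening and the grip force at its end, in the units of the state.
- r.get_state(): the state, without advancing time (a new reading comes with each control period).
- r.capture(name): name is "scene" or "top" or "wrist"; returns the picture (480x640x3 uint8, red, green, blue); there is no depth.
- r.camera_info(name): a dict with "K" (3x3 intrinsics, pixels), "eye" and "attitude" of the camera in the world. Camera axes: x right, y down, z forward; pixel columns grow to the right and rows downward; lengths in m; the calibration is good to about 2 mm. A picture is of the moment at which its call begins: read the wrist's pose just before it. camera_info takes no time and is no camera call; for the wrist camera it gives the pose at the moment of the call.
- r.close_job(): hands the job in; it is judged then, once.
The state is a dict: "time_s": time; "joints": joint angles; "qd": joint speeds; "joint_torque": joint torques, N m; "tcp_pos": TCP position; "eef_rot": TCP orientation; "contact_force": force on the tool from outside, world axes, zero at the start; "moment": the same for the moment, N m; "gripper_width": finger opening in m; "gripper_force": force on a finger pad.
Only numpy, scipy, OpenCV 4.12 (cv2) and the standard library are available. Lean on these libraries where they do the work, as an engineer would, in place of code of your own. Each camera call takes 0.05 s, during which the arm holds its last target. There are 200 camera calls.

## Working session

There is one attempt and no reset: what is moved stays moved. The work goes in short steps, Python scripts to look and compute and a tool call to move; the robot and the scene stay as the last step left them, time stands still between calls to the robot, and variables do not carry over. Pictures are saved under pics/ and viewed, at most 10 in all, crops included, and the job is handed in when it is done.

Besides the shell and the picture viewer there is one more tool, called after "Call:" by a JSON object that holds its "op" and its "data", one argument or row to a line. carry_out: Moves the arm, as the interface text tells. Its arguments: {"type":"object","properties":{"targets":{"type":"array","items":{"type":"array","items":{"type":"number","minimum":-1,"maximum":1}}},"hand":{"type":"number"},"squeeze":{"type":"number"}},"required":["targets"]}

```bash
mkdir -p pics; cat > h.py <<'E'
from plant import r
import numpy as np, cv2
from scipy.spatial.transform import Rotation as R
def shot(n,f):
    im=r.capture(n); cv2.imwrite('pics/'+f,im[:,:,::-1]); return im
def cam(n):
    c=r.camera_info(n); return c
E
python3 - <<'E'
from h import *
s=r.get_state(); print(s)
for n in('scene','top'):
    c=cam(n); print(n,c); shot(n,n+'0.png')
E
```

```text
{'time_s': 0.0, 'joints': array([ 9.33419345e+01,  2.05925307e+01,  6.32186420e-01, -2.04923316e-02,
       -7.01371940e+01, -1.65067706e+01]), 'qd': array([ 0.10585609,  0.09052035, -0.03125578, -0.07491055,  0.03122162,
        0.02122614]), 'joint_torque': array([ 6.34057469e-04, -5.82718027e+01,  2.93066901e+01,  6.99789271e+00,
        7.08003514e-03, -1.44859014e-04]), 'tcp_pos': array([0.15365082, 0.65676622, 0.2335971 ]), 'eef_rot': array([ 1.79901008e+02, -9.24623241e-03, -1.31718071e+01]), 'contact_force': array([ 0.20617185,  0.46874956, -0.47347309]), 'moment': array([ 0.00066811, -0.02498334, -0.04981458]), 'gripper_force': 0.0, 'gripper_width': 0.08752743671606446}
scene {'K': array([[618.36655329,   0.        , 318.38326849],
       [  0.        , 618.36655329, 231.47083708],
       [  0.        ,   0.        ,   1.        ]]), 'eye': array([-0.45139251, -0.51130381,  0.98691636]), 'attitude': array([-127.56698849,    0.35125396,  -55.5767927 ])}
top {'K': array([[566.44708562,   0.        , 324.89894167],
       [  0.        , 566.44708562, 231.36574292],
       [  0.        ,   0.        ,   1.        ]]), 'eye': array([0.33764464, 0.14716938, 1.68431843]), 'attitude': array([-173.87973201,   -0.42538332,  -90.87699085])}
```

View pics/scene0.png

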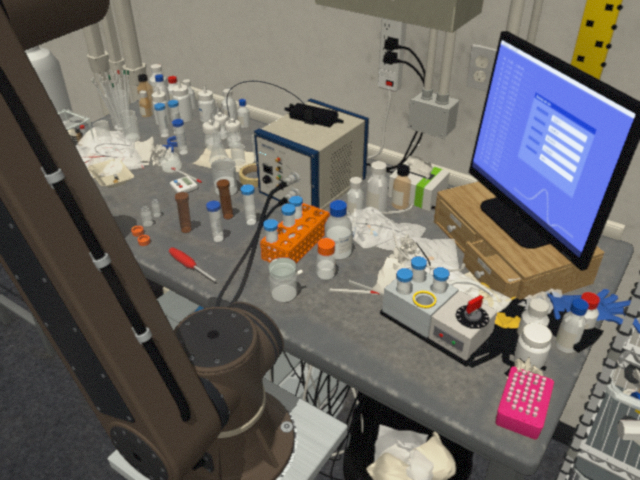

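View pics/top0.png

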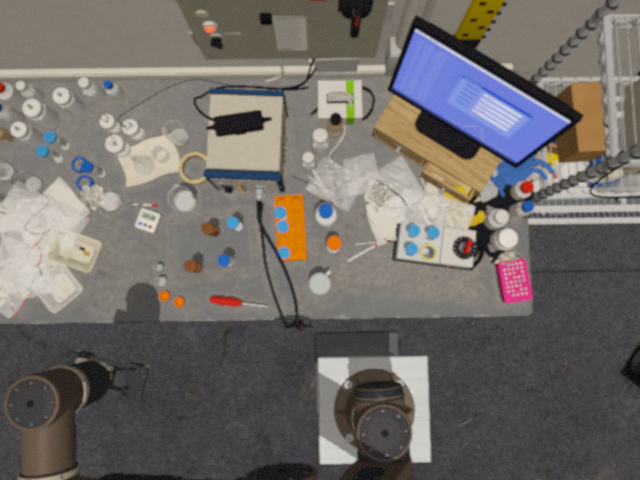

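The scene view shows the dark-blue cap at (213,207), a light-blue one at (247,190), brown tubes at (183,198) and (225,185), and the block with its red key at (475,303) and yellow collar at (425,299). In the top view these are at (225,261), (234,223), (210,229)/(193,266), (463,247) and (429,252). Next I'll check these in close crops.

```bash
python3 - <<'E'
import cv2,numpy as np
t=cv2.imread('pics/top0.png'); s=cv2.imread('pics/scene0.png')
def c(im,x,y,w,h,k): return cv2.resize(im[y:y+h,x:x+w],None,fx=k,fy=k,interpolation=cv2.INTER_CUBIC)
a=c(t,180,205,80,75,4); b=c(t,390,210,100,75,4)
d=c(s,170,170,100,75,4); e=c(s,375,250,130,100,4)
m=np.zeros((600,800,3),np.uint8)
m[:300,:320]=a; m[:300,400:800]=b; m[300:,:266]=0; m[300:600,:400]=d; m[300:600,400:800]=e[:300,60:460]
cv2.imwrite('pics/crop1.png',m)
E
```

```text
(no output)
```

View pics/crop1.png

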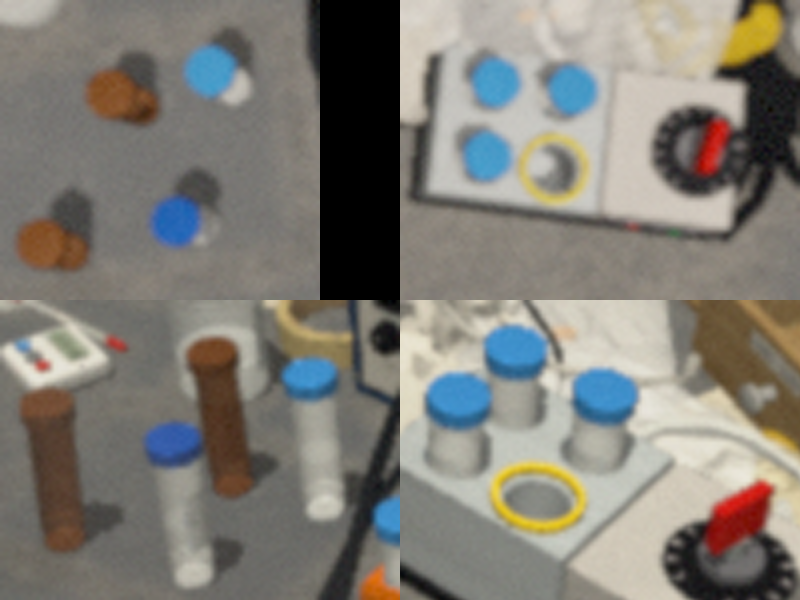

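```bash
cat >> h.py <<'E'
def ray(n,u,v,c=None):
    c=c or cam(n); d=R.from_euler('xyz',c['attitude'],degrees=True).apply(np.linalg.inv(c['K'])@[u,v,1]); return np.array(c['eye']),d
def atz(n,u,v,z,c=None):
    e,d=ray(n,u,v,c); return (e+d*(z-e[2])/d[2]).round(4)
E
python3 - <<'E'
from h import *
p=lambda *a:print(a,atz(*a))
print('dark');p('top',224,260.25,.111);p('scene',213.5,205,.111)
print('light');p('top',232.5,222.5,.111);p('scene',247.5,189,.111)
print('browns');p('top',208,228,.111);p('top',190.5,266,.111)
print('collar');p('top',428.5,252,.086);p('scene',424.75,299.25,.086)
print('caps');p('top',413.75,230.5,.126);p('top',433.25,232.25,.126);p('top',411.75,248.75,.126)
for q in[(459,374),(516,344),(604,387)]: p('scene',(q[0]-340)/4+375,(q[1]-300)/4+250,.126)
print('key');p('top',468.25,246.75,.131);p('scene',474.5,304.75,.116);p('top',470.5,240.5,.131);p('top',465.75,253,.131)
print('bottles');p('top',334,243,.097);p('top',326,213,.147);p('top',320,282,.06)
print('rack caps');p('top',281,212,.115);p('top',283,253,.115);p('top',275,196,.1);p('top',306,259,.1)
print('block corners');p('top',390+180/4,210+72/4,.08)
E
```

```text
dark
('top', 224, 260.25, 0.111) [0.4296 0.4141 0.111 ]
('scene', 213.5, 205, 0.111) [0.4288 0.4118 0.111 ]
light
('top', 232.5, 222.5, 0.111) [0.5348 0.3907 0.111 ]
('scene', 247.5, 189, 0.111) [0.5305 0.3876 0.111 ]
browns
('top', 208, 228, 0.111) [0.5203 0.459  0.111 ]
('top', 190.5, 266, 0.111) [0.4151 0.5067 0.111 ]
collar
('top', 428.5, 252, 0.086) [ 0.4458 -0.1597  0.086 ]
('scene', 424.75, 299.25, 0.086) [ 0.4443 -0.1601  0.086 ]
caps
('top', 413.75, 230.5, 0.126) [ 0.5034 -0.1131  0.126 ]
('top', 433.25, 232.25, 0.126) [ 0.4977 -0.1671  0.126 ]
('top', 411.75, 248.75, 0.126) [ 0.4528 -0.106   0.126 ]
('scene', 404.75, 268.5, 0.126) [ 0.465  -0.0984  0.126 ]
('scene', 419.0, 261.0, 0.126) [ 0.5038 -0.1122  0.126 ]
('scene', 441.0, 271.75, 0.126) [ 0.4983 -0.1664  0.126 ]
key
('top', 468.25, 246.75, 0.131) [ 0.4557 -0.2612  0.131 ]
('scene', 474.5, 304.75, 0.116) [ 0.4558 -0.2611  0.116 ]
('top', 470.5, 240.5, 0.131) [ 0.4728 -0.2681  0.131 ]
('top', 465.75, 253, 0.131) [ 0.4385 -0.2536  0.131 ]
bottles
('top', 334, 243, 0.097) [0.4744 0.1077 0.097 ]
('top', 326, 213, 0.147) [0.5528 0.1294 0.147 ]
('top', 320, 282, 0.06) [0.3664 0.1487 0.06  ]
rack caps
('top', 281, 212, 0.115) [0.5619 0.2548 0.115 ]
('top', 283, 253, 0.115) [0.4471 0.2501 0.115 ]
('top', 275, 196, 0.1) [0.61   0.2725 0.1   ]
('top', 306, 259, 0.1) [0.4304 0.1869 0.1   ]
block corners
('top', 435.0, 228.0, 0.08) [ 0.5146 -0.1818  0.08  ]
```

The candidates for the sample tube, in top-view pixels, are dark blue (224,260), light blue (232,222) and brown (208,228) and (190,266). I choose the dark blue one, and the crop confirms it. Both cameras agree to about 2 mm: tube at (0.429,0.413), collar at (0.445,-0.160), key at (0.456,-0.261) with the wing at yaw -23°.

```bash
cat >> h.py <<'E'
def plan(wps,step=.058,tstep=9.5,p=None):
    """wps: (x,y,z,yaw) tool down; prints rows in move units from the measured pose"""
    s=r.get_state(); p=np.array(s['tcp_pos']) if p is None else np.array(p); Rm=R.from_euler('xyz',s['eef_rot'],degrees=True)
    for w in wps:
        d=np.array(w[:3])-p; Rt=R.from_euler('xyz',[180,0,w[3]],degrees=True)
        v=(Rm.inv()*Rt).as_rotvec(degrees=True)
        n=max(1,int(np.ceil(max(np.linalg.norm(d)/step,np.linalg.norm(v)/tstep))))
        print('to',w,'rows',n)
        for i in range(n):
            print([round(float(x),4) for x in np.r_[Rm.inv().apply(d/n)/.5,v/n/60]]); Rm=Rm*R.from_rotvec(v/n,degrees=True)
        p=np.array(w[:3])
def show():
    s=r.get_state()
    for k in('time_s','joints','tcp_pos','eef_rot','contact_force','moment','gripper_width','gripper_force'): print(k,np.round(s[k],4))
E
python3 - <<'E'
from h import *
y=-13.2
plan([(.40,.45,.30,y),(.47,.10,.30,y),(.4557,-.2611,.25,-23)])
E
```

```text
to (0.4, 0.45, 0.3, -13.2) rows 6
[0.0957, 0.0485, -0.022, 0.0002, -0.0, 0.0001]
[0.0957, 0.0484, -0.022, 0.0002, -0.0, 0.0001]
[0.0957, 0.0484, -0.022, 0.0002, -0.0, 0.0001]
[0.0957, 0.0484, -0.022, 0.0002, -0.0, 0.0001]
[0.0957, 0.0484, -0.0221, 0.0002, -0.0, 0.0001]
[0.0957, 0.0484, -0.0221, 0.0002, -0.0, 0.0001]
to (0.47, 0.1, 0.3, -13.2) rows 7
[0.0423, 0.0928, 0.0, -0.0, -0.0, -0.0]
[0.0423, 0.0928, 0.0, -0.0, -0.0, -0.0]
[0.0423, 0.0928, 0.0, -0.0, -0.0, -0.0]
[0.0423, 0.0928, 0.0, -0.0, -0.0, -0.0]
[0.0423, 0.0928, 0.0, -0.0, -0.0, -0.0]
[0.0423, 0.0928, 0.0, -0.0, -0.0, -0.0]
[0.0423, 0.0928, 0.0, -0.0, -0.0, -0.0]
to (0.4557, -0.2611, 0.25, -23) rows 7
[0.0196, 0.1014, 0.0143, 0.0, -0.0, 0.0233]
[0.0221, 0.1009, 0.0143, 0.0, -0.0, 0.0233]
[0.0245, 0.1003, 0.0143, 0.0, -0.0, 0.0233]
[0.027, 0.0997, 0.0143, 0.0, -0.0, 0.0233]
[0.0294, 0.099, 0.0143, 0.0, -0.0, 0.0233]
[0.0318, 0.0982, 0.0143, 0.0, -0.0, 0.0233]
[0.0342, 0.0974, 0.0143, 0.0, -0.0, 0.0233]
```

Call:
{"op": "carry_out", "data": {
  "targets": [
    [0.08,0.04,-0.03,0,0,0],
    [0.1,0.05,-0.03,0,0,0],
    [0.1,0.05,-0.03,0,0,0],
    [0.1,0.05,-0.03,0,0,0],
    [0.1,0.05,-0.01,0,0,0]
  ],
  "hand": 1,
  "squeeze": 30
}}

```text
time_s: 0.72
tcp_pos: [0.3614, 0.4846, 0.3005]
eef_rot: [-179.9, -0.0, -13.1]
contact_force: [1.2, 0.9, -0.9]
gripper_width: 0.0875
gripper_force: 0.0
```

Call:
{"op": "carry_out", "data": {
  "targets": [
    [0.08,0.05,0,0,0,0],
    [0.05,0.09,0,0,0,0],
    [0.04,0.1,0,0,0,0],
    [0.04,0.1,0,0,0,0],
    [0.04,0.1,0,0,0,0]
  ]
}}

```text
time_s: 1.35
tcp_pos: [0.4316, 0.2411, 0.2993]
eef_rot: [180.0, 0.0, -13.2]
contact_force: [1.3, -1.2, -0.7]
gripper_width: 0.0879
gripper_force: 0.0
```

Call:
{"op": "carry_out", "data": {
  "targets": [
    [0.04,0.1,0,0,0,0],
    [0.04,0.1,0,0,0,0],
    [0.02,0.1,0,0,0,0],
    [0.02,0.1,0,0,0,0],
    [0.02,0.1,0,0,0,0]
  ]
}}

```text
time_s: 1.98
tcp_pos: [0.4424, -0.0179, 0.2995]
eef_rot: [-180.0, -0.0, -13.1]
contact_force: [0.4, -0.2, 0.7]
gripper_width: 0.0876
gripper_force: 0.0
```

Call:
{"op": "carry_out", "data": {
  "targets": [
    [0.02,0.1,0,0,0,0.04],
    [0.02,0.1,0,0,0,0.04],
    [0.03,0.1,0.02,0,0,0.04],
    [0.03,0.1,0.03,0,0,0.04],
    [0,0,0,0,0,0]
  ]
}}

```text
time_s: 2.6
tcp_pos: [0.4314, -0.225, 0.2727]
eef_rot: [179.9, 0.2, -23.1]
contact_force: [0.8, 0.7, -0.8]
gripper_width: 0.0875
gripper_force: 0.0
```

```bash
python3 - <<'E'
from h import *
show(); c=cam('wrist'); print(c)
import json; json.dump({k:np.array(v).tolist() for k,v in c.items()},open('w1.json','w'))
shot('wrist','w1.png')
plan([(.4557,-.2611,.23,-23)])
E
```

```text
time_s 2.6
joints [-4.34140e+00  1.19250e+00 -1.86667e+01 -1.55000e-02 -7.03543e+01
  7.12665e+01]
tcp_pos [ 0.4314 -0.225   0.2727]
eef_rot [179.9452   0.2069 -23.0802]
contact_force [ 0.8315  0.696  -0.8415]
moment [0.0579 0.0474 0.001 ]
gripper_width 0.0875
gripper_force 0.0
{'K': array([[388.53626938,   0.        , 312.11369194],
       [  0.        , 388.53626938, 239.63795751],
       [  0.        ,   0.        ,   1.        ]]), 'eye': array([ 0.50011521, -0.25445657,  0.42318364]), 'attitude': array([ 1.63897681e+02, -2.81922486e-02, -1.13083738e+02])}
to (0.4557, -0.2611, 0.23, -23) rows 2
[0.0365, 0.0251, 0.0434, 0.0003, 0.0011, 0.0002]
[0.0365, 0.0251, 0.0435, 0.0003, 0.0011, 0.0002]
```

View pics/w1.png

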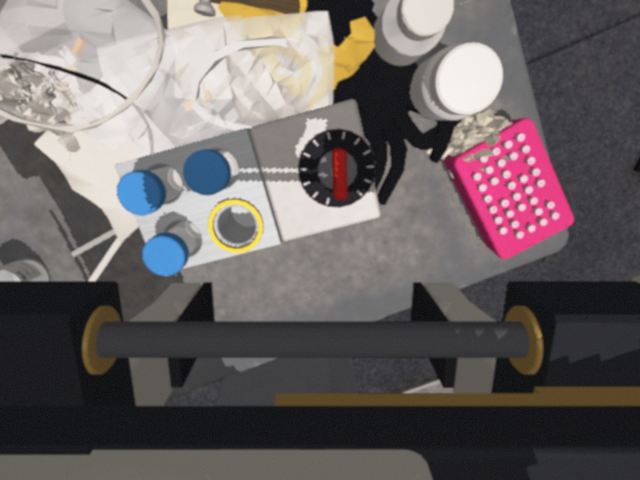

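The wrist view shows the red wing from (340,150) to (341,199), parallel to the tool x axis. The collar is at (236,224) and the three caps are at (141,193), (207,171) and (165,255). I'll check these against the earlier positions.

```bash
python3 - <<'E'
from h import *
p=lambda *a:print(a,atz('wrist',*a))
p(340,149,.131);p(341,200,.131);p(340.5,174.5,.131);p(236,224.5,.086);p(141,193,.126);p(207,171,.126);p(165,255,.126);p(338,168,.085)
# rigid fit of block from all measured points
from scipy.optimize import least_squares
L=np.array([[0,-78],[-26,22],[26,74],[26,22],[-26,74]])/1e3
def fit(M):
    f=lambda q:(L@np.array([[np.cos(q[2]),np.sin(q[2])],[-np.sin(q[2]),np.cos(q[2])]])+q[:2]-M).ravel()
    s=least_squares(f,[.45,-.18,-.1]); print('yaw',np.degrees(s.x[2]),'res mm',(s.fun*1e3).round(1)); P=M+s.fun.reshape(-1,2); print('key',P[0],'well',P[1])
fit(np.array([[.4557,-.2612],[.4458,-.1597],[.5034,-.1131],[.4977,-.1671],[.4528,-.106]]))
fit(np.array([atz('wrist',u,v,z)[:2] for u,v,z in[(340.5,174.5,.131),(236,224.5,.086),(141,193,.126),(207,171,.126),(165,255,.126)]]))
E
```

```text
(340, 149, 0.131) [ 0.4789 -0.2662  0.131 ]
(341, 200, 0.131) [ 0.4434 -0.2528  0.131 ]
(340.5, 174.5, 0.131) [ 0.4615 -0.2596  0.131 ]
(236, 224.5, 0.086) [ 0.4507 -0.158   0.086 ]
(141, 193, 0.126) [ 0.5078 -0.1128  0.126 ]
(207, 171, 0.126) [ 0.5029 -0.1674  0.126 ]
(165, 255, 0.126) [ 0.4562 -0.1053  0.126 ]
(338, 168, 0.085) [ 0.4614 -0.2607  0.085 ]
yaw -8.342595400767818 res mm [ 0.8  0.  -0.6  1.3  0.8 -1.4 -1.   1.1 -0.  -1. ]
key [ 0.45645475 -0.26115335] well [ 0.44523905 -0.15843915]
yaw -7.968695382884756 res mm [ 0.3 -0.8 -0.7  0.2  0.9 -0.7 -1.4  2.4  1.  -1. ]
key [ 0.46184589 -0.26044667] well [ 0.44996015 -0.15780784]
```

Call:
{"op": "carry_out", "data": {
  "targets": [
    [0.04,0.022,0.06,0,0,0],
    [0.038,0.023,0.06,0,0,0],
    [0,0,0.026,0,0,0],
    [0,0,0,0,0,0],
    [0,0,0,0,0,0]
  ]
}}

```text
time_s: 3.28
tcp_pos: [0.4608, -0.2577, 0.2029]
eef_rot: [-180.0, -0.1, -22.7]
contact_force: [-0.2, -0.0, -0.1]
gripper_width: 0.0878
gripper_force: 0.0
```

```bash
python3 - <<'E'
from h import *
show(); im=shot('wrist','w2.png'); cv2.imwrite('pics/w2c.png',cv2.resize(im[60:330,120:480,::-1],None,fx=2.2,fy=2.2,interpolation=cv2.INTER_CUBIC))
E
```

```text
time_s 3.275
joints [-7.90330e+00  8.02170e+00 -2.05380e+01  1.99000e-02 -6.13349e+01
  7.51992e+01]
tcp_pos [ 0.4608 -0.2577  0.2029]
eef_rot [-1.79990e+02 -1.06300e-01 -2.26946e+01]
contact_force [-0.2237 -0.0213 -0.1078]
moment [-0.0068 -0.011  -0.012 ]
gripper_width 0.0878
gripper_force 0.0
```

View pics/w2c.png

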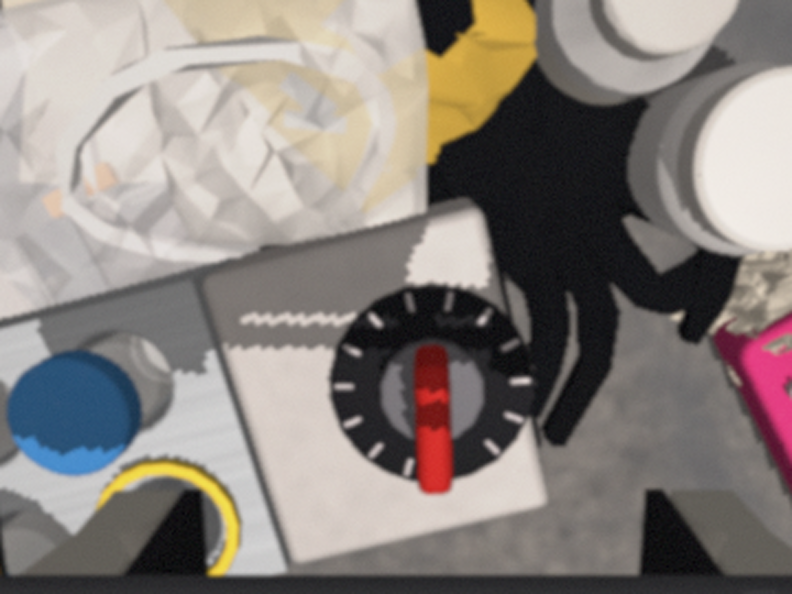

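```bash
python3 - <<'E'
from h import *
q=lambda x,y,z:atz('wrist',x/2.2+120,y/2.2+60,z)
print('near end',q(435,492,.131),'far if z.131',q(431,347,.131),'far if z.101',q(431,347,.101))
print('dial',q(433,382,.082),'hub',q(433,390,.091),'capB',q(73,412,.126),'corner',q(547,503,.08),q(475,200,.08), q(290,562,.08))
print(cam('wrist'))
E
```

```text
near end [ 0.4436 -0.2545  0.131 ] far if z.131 [ 0.4824 -0.2694  0.131 ] far if z.101 [ 0.4761 -0.2671  0.101 ]
dial [ 0.461  -0.2617  0.082 ] hub [ 0.4608 -0.2615  0.091 ] capB [ 0.5027 -0.1698  0.126 ] corner [ 0.4054 -0.2813  0.08  ] [ 0.5098 -0.2962  0.08  ] [ 0.4193 -0.1899  0.08  ]
{'K': array([[388.53626938,   0.        , 312.11369194],
       [  0.        , 388.53626938, 239.63795751],
       [  0.        ,   0.        ,   1.        ]]), 'eye': array([ 0.52889553, -0.28664383,  0.35391864]), 'attitude': array([ 1.64233048e+02,  4.70375412e-02, -1.12707905e+02])}
```

```bash
python3 - <<'E'
from h import *
import cv2
t=cv2.imread('pics/top0.png'); s=cv2.imread('pics/scene0.png')
c=lambda im,x,y,w,h,k:cv2.resize(im[y:y+h,x:x+w],None,fx=k,fy=k,interpolation=cv2.INTER_CUBIC)
cv2.imwrite('pics/crop2.png',np.hstack([c(t,450,165,100,100,4),c(s,490,280,100,100,4)]))
E
```

```text
(no output)
```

View pics/crop2.png

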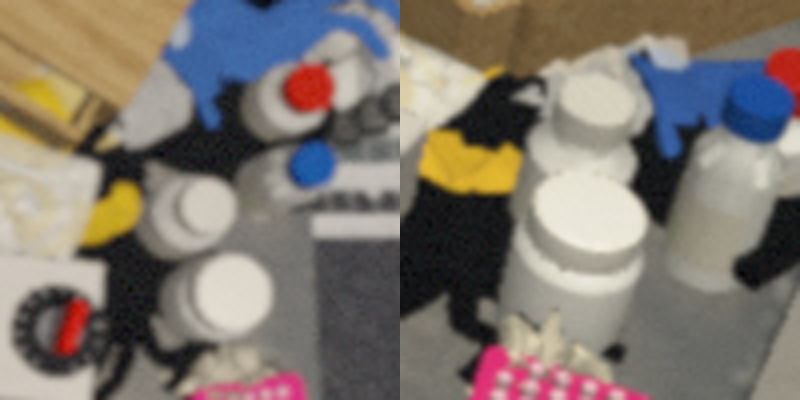

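Call:
{"op": "carry_out", "data": {
  "targets": [
    [0,0.008,0,0,0,0],
    [0,0,0.05,0,0,0]
  ],
  "hand": 0.5
}}

```text
time_s: 3.58
tcp_pos: [0.4602, -0.2625, 0.1788]
eef_rot: [-180.0, -0.3, -22.7]
contact_force: [0.7, -0.7, -0.3]
gripper_width: 0.0728
gripper_force: 0.0
```

The crop shows the two white bottles beside the key, with caps in the top view at (508,239) and (502,217) and in the scene view at (537,332) and (539,305). I'll triangulate them to get their heights.

```bash
python3 - <<'E'
from h import *
def tri(a,b):
    e1,d1=ray('top',*a);e2,d2=ray('scene',*b)
    t=np.linalg.lstsq(np.c_[d1,-d2],e2-e1,rcond=None)[0]; P=e1+t[0]*d1;Q=e2+t[1]*d2; print(((P+Q)/2).round(4),'gap',np.linalg.norm(P-Q).round(4))
tri((507.75,238.75),(537.5,332.5)); tri((502,216.75),(539.25,305)); tri((428.5,252),(424.75,299.25)); tri((224,260.25),(213.5,205)); tri((334,243),(326,244)); tri((326,213),(339,207))
show()
E
```

```text
[ 0.4802 -0.3859  0.089 ] gap 0.001
[ 0.5408 -0.3667  0.1043] gap 0.001
[ 0.4458 -0.1597  0.0846] gap 0.0004
[0.4301 0.414  0.1094] gap 0.0011
[0.4744 0.108  0.0937] gap 0.0009
[0.5546 0.1278 0.143 ] gap 0.004
time_s 3.575
joints [-8.45360e+00  9.31530e+00 -2.24059e+01  4.13000e-02 -5.79651e+01
  7.56922e+01]
tcp_pos [ 0.4602 -0.2625  0.1788]
eef_rot [-179.9565   -0.3127  -22.7397]
contact_force [ 0.6519 -0.6774 -0.304 ]
moment [0.0616 0.0489 0.0046]
gripper_width 0.0728
gripper_force 0.0
```

Call:
{"op": "carry_out", "data": {
  "targets": [
    [-0.006,0,0.05,0,0,0],
    [0,0,0.05,0,0,0],
    [0,0,0.03,0,0,0],
    [0,0,0.01,0,0,0],
    [0,0,0,0,0,0]
  ]
}}

```text
time_s: 4.2
tcp_pos: [0.4563, -0.261, 0.1069]
eef_rot: [180.0, -0.0, -22.8]
contact_force: [-0.3, -0.4, -0.1]
gripper_width: 0.0437
gripper_force: 0.0
```

Call:
{"op": "carry_out", "data": {
  "targets": [
    [0,0,0,0,0,0],
    [0,0,0,0,0,0],
    [0,0,0,0,0,0],
    [0,0,0,0,0,0]
  ],
  "hand": 0,
  "squeeze": 5
}}

```text
time_s: 4.7
tcp_pos: [0.4565, -0.2601, 0.1067]
eef_rot: [-179.9, -0.1, -22.8]
contact_force: [3.1, 9.6, 2.4]
gripper_width: 0.0131
gripper_force: 5.0
```

Call:
{"op": "carry_out", "data": {
  "targets": [
    [0,0,0,0,0,0],
    [0,0,0,0,0,0],
    [0,0,0,0,0,0],
    [0,0,0,0,0,0]
  ]
}}

```text
time_s: 5.2
tcp_pos: [0.4568, -0.2595, 0.1067]
eef_rot: [-179.9, -0.1, -22.8]
contact_force: [0.9, 10.2, 2.1]
gripper_width: 0.0113
gripper_force: 5.0
```

```bash
python3 - <<'E'
from h import *
show()
E
```

```text
time_s 5.2
joints [ -8.2614  13.5805 -27.8001  -0.1353 -48.5356  75.5903]
tcp_pos [ 0.4568 -0.2595  0.1067]
eef_rot [-1.798808e+02 -5.590000e-02 -2.276070e+01]
contact_force [ 0.9405 10.2089  2.0749]
moment [ 3.658  -0.718  -0.0073]
gripper_width 0.0113
gripper_force 5.0015
```

Call:
{"op": "carry_out", "data": {
  "targets": [
    [0,-0.004,0,0,0,0],
    [0,0,0,0,0,0],
    [0,0,0,0,0,0]
  ],
  "squeeze": 10
}}

```text
time_s: 5.58
tcp_pos: [0.4569, -0.2591, 0.1067]
eef_rot: [-180.0, -0.0, -22.8]
contact_force: [0.3, 0.5, 1.8]
gripper_width: 0.0108
gripper_force: 10.0
```

Call:
{"op": "carry_out", "data": {
  "targets": [
    [0,0,0,0,0,0],
    [0,0,0,0,0,0.1],
    [0,0,0,0,0,0.15],
    [0,0,0,0,0,0.15],
    [0,0,0,0,0,0.1]
  ],
  "squeeze": 25
}}

```text
time_s: 6.2
tcp_pos: [0.4578, -0.258, 0.1068]
eef_rot: [-179.9, -0.0, -53.0]
contact_force: [2.7, 9.3, 4.5]
gripper_width: 0.0103
gripper_force: 24.9
```

```bash
python3 - <<'E'
from h import *
show()
E
```

```text
time_s 6.2
joints [ -8.0624  13.5722 -27.8193  -0.1095 -48.4957  45.1243]
tcp_pos [ 0.4578 -0.258   0.1068]
eef_rot [-1.798622e+02 -2.190000e-02 -5.301060e+01]
contact_force [2.743  9.2995 4.5149]
moment [ 3.2594 -1.1072  0.1068]
gripper_width 0.0103
gripper_force 24.9204
```

Call:
{"op": "carry_out", "data": {
  "targets": [
    [-0.002,-0.003,0,0,0,0.1],
    [0,0,0,0,0,0.15],
    [0,0,0,0,0,0.15],
    [0,0,0,0,0,0.1],
    [0,0,0,0,0,0]
  ]
}}

```text
time_s: 6.82
tcp_pos: [0.4593, -0.2572, 0.1068]
eef_rot: [-179.8, -0.0, -82.8]
contact_force: [5.4, 0.6, -1.9]
gripper_width: 0.0103
gripper_force: 25.0
```

```bash
python3 - <<'E'
from h import *
show()
E
```

```text
time_s 6.825
joints [-7.89500e+00  1.35841e+01 -2.78288e+01 -2.51000e-02 -4.83820e+01
  1.50680e+01]
tcp_pos [ 0.4593 -0.2572  0.1068]
eef_rot [-1.797971e+02 -3.510000e-02 -8.284370e+01]
contact_force [ 5.4364  0.6161 -1.8933]
moment [ 0.6082 -2.0036  0.0315]
gripper_width 0.0103
gripper_force 24.9733
```

Call:
{"op": "carry_out", "data": {
  "targets": [
    [0,0,0,0,0,0],
    [0,0,0,0,0,0],
    [0.006,-0.0015,0,0,0,0],
    [0,0,0,0,0,0]
  ],
  "hand": 0.25
}}

```text
time_s: 7.32
tcp_pos: [0.4582, -0.2604, 0.1064]
eef_rot: [180.0, 0.0, -82.8]
contact_force: [-0.6, -0.4, -0.3]
gripper_width: 0.0219
gripper_force: 0.0
```

Call:
{"op": "carry_out", "data": {
  "targets": [
    [0,0,0,0,0,0],
    [0,0,0,0,0,0],
    [0,0,0,0,0,0],
    [0,0,0,0,0,0]
  ],
  "hand": 0,
  "squeeze": 15
}}

```text
time_s: 7.82
tcp_pos: [0.4596, -0.2601, 0.1067]
eef_rot: [-179.9, -0.0, -82.7]
contact_force: [6.1, 0.0, -3.7]
gripper_width: 0.0104
gripper_force: 15.0
```

Call:
{"op": "carry_out", "data": {
  "targets": [
    [0,-0.002,0,0,0,0],
    [0,0,0,0,0,0.1],
    [0,0,0,0,0,0.15],
    [0,0,0,0,0,0.15],
    [0,0,0,0,0,0.1]
  ],
  "squeeze": 25
}}

```text
time_s: 8.45
tcp_pos: [0.4598, -0.2601, 0.1067]
eef_rot: [-180.0, 0.0, -113.0]
contact_force: [3.3, -0.0, -2.1]
gripper_width: 0.0103
gripper_force: 25.0
```

```bash
python3 - <<'E'
from h import *
show()
E
```

```text
time_s 8.45
joints [-8.19720e+00  1.38342e+01 -2.75053e+01  8.60000e-03 -4.86209e+01
 -1.48001e+01]
tcp_pos [ 0.4598 -0.2601  0.1067]
eef_rot [-1.799602e+02  3.900000e-03 -1.129916e+02]
contact_force [ 3.3416 -0.0271 -2.1302]
moment [ 0.0957 -1.3758  0.0851]
gripper_width 0.0103
gripper_force 25.0007
```

Call:
{"op": "carry_out", "data": {
  "targets": [
    [0,0,0,0,0,0.1],
    [0,0,0,0,0,0.15],
    [0,0,0,0,0,0.15],
    [0,0,0,0,0,0.1],
    [0,0,0,0,0,0]
  ]
}}

```text
time_s: 9.07
tcp_pos: [0.4599, -0.2601, 0.1067]
eef_rot: [-180.0, 0.0, -142.7]
contact_force: [3.5, -0.9, -2.4]
gripper_width: 0.0097
gripper_force: 25.0
```

```bash
python3 - <<'E'
from h import *
show()
E
```

```text
time_s 9.075
joints [-8.20170e+00  1.38412e+01 -2.75020e+01  1.38000e-02 -4.86112e+01
 -4.45223e+01]
tcp_pos [ 0.4599 -0.2601  0.1067]
eef_rot [-1.799603e+02  2.460000e-02 -1.427149e+02]
contact_force [ 3.4951 -0.9179 -2.4018]
moment [-0.2002 -1.6962 -0.0134]
gripper_width 0.0097
gripper_force 24.9992
```

Call:
{"op": "carry_out", "data": {
  "targets": [
    [0,0,0,0,0,0.1],
    [0,0,0,0,0,0.1],
    [0,0,0,0,0,0.1],
    [0,0,0,0,0,0]
  ]
}}

```text
time_s: 9.57
tcp_pos: [0.4599, -0.2602, 0.1067]
eef_rot: [-180.0, 0.0, -160.6]
contact_force: [5.4, -1.5, -3.7]
gripper_width: 0.01
gripper_force: 25.0
```

```bash
python3 - <<'E'
from h import *
show()
E
```

```text
time_s 9.575
joints [-8.20630e+00  1.38411e+01 -2.75012e+01  1.53000e-02 -4.86051e+01
 -6.24039e+01]
tcp_pos [ 0.4599 -0.2602  0.1067]
eef_rot [-1.799654e+02  4.130000e-02 -1.606001e+02]
contact_force [ 5.3716 -1.5186 -3.6675]
moment [-0.4645 -2.0347 -0.0407]
gripper_width 0.01
gripper_force 24.999
```

Call:
{"op": "carry_out", "data": {
  "targets": [
    [0,0,0,0,0,0.08],
    [0,0,0,0,0,0]
  ]
}}

```text
time_s: 9.82
tcp_pos: [0.4599, -0.2602, 0.1067]
eef_rot: [-180.0, 0.0, -165.4]
contact_force: [4.5, -1.7, -2.9]
gripper_width: 0.0099
gripper_force: 25.0
```

```bash
python3 - <<'E'
from h import *
show()
E
```

```text
time_s 9.825
joints [-8.20620e+00  1.38392e+01 -2.75016e+01  1.63000e-02 -4.86038e+01
 -6.71663e+01]
tcp_pos [ 0.4599 -0.2602  0.1067]
eef_rot [-1.799672e+02  4.630000e-02 -1.653616e+02]
contact_force [ 4.4584 -1.6835 -2.9259]
moment [-0.5187 -1.9996 -0.0585]
gripper_width 0.0099
gripper_force 24.9988
```

Call:
{"op": "carry_out", "data": {
  "targets": [
    [0,0,0,0,0,0.08],
    [0,0,0,0,0,0]
  ]
}}

```text
time_s: 10.07
tcp_pos: [0.4599, -0.2602, 0.1067]
eef_rot: [-180.0, 0.0, -170.2]
contact_force: [4.7, -2.0, -3.0]
gripper_width: 0.0102
gripper_force: 25.0
```

```bash
python3 - <<'E'
from h import *
show()
E
```

```text
time_s 10.075
joints [-8.20680e+00  1.38438e+01 -2.75025e+01  1.68000e-02 -4.86012e+01
 -7.19660e+01]
tcp_pos [ 0.4599 -0.2602  0.1067]
eef_rot [-1.799718e+02  4.590000e-02 -1.701617e+02]
contact_force [ 4.6596 -1.9772 -2.9796]
moment [-0.5492 -1.9848  0.0148]
gripper_width 0.0102
gripper_force 24.9991
```

Call:
{"op": "carry_out", "data": {
  "targets": [
    [0,0,0,0,0,0.08],
    [0,0,0,0,0,0.08]
  ]
}}

```text
time_s: 10.32
tcp_pos: [0.4599, -0.2602, 0.1067]
eef_rot: [-180.0, 0.1, -179.8]
contact_force: [4.4, -2.0, -3.4]
gripper_width: 0.0096
gripper_force: 25.0
```

```bash
python3 - <<'E'
from h import *
show();print(r.get_state()['joint_torque'])
E
```

```text
time_s 10.325
joints [-8.20600e+00  1.38429e+01 -2.75040e+01  2.19000e-02 -4.85996e+01
 -8.16502e+01]
tcp_pos [ 0.4599 -0.2602  0.1067]
eef_rot [-1.799759e+02  5.060000e-02 -1.798418e+02]
contact_force [ 4.3867 -2.0331 -3.3923]
moment [-0.6223 -2.0132  0.11  ]
gripper_width 0.0096
gripper_force 25.0171
[ -0.56606378 -44.40363407  21.09896243   5.08149996  -2.01801918
   1.02273043]
```

Call:
{"op": "carry_out", "data": {
  "targets": [
    [0,0,0,0,0,0.08],
    [0,0,0,0,0,0]
  ]
}}

```text
time_s: 10.58
tcp_pos: [0.4598, -0.2602, 0.1067]
eef_rot: [-180.0, 0.0, 175.5]
contact_force: [4.6, -1.9, -2.9]
gripper_width: 0.0106
gripper_force: 25.7
```

```bash
python3 - <<'E'
from h import *
show();print(r.get_state()['joint_torque'])
E
```

```text
time_s 10.575
joints [-8.20360e+00  1.38405e+01 -2.75088e+01  3.06000e-02 -4.86129e+01
 -8.63117e+01]
tcp_pos [ 0.4598 -0.2602  0.1067]
eef_rot [-1.799746e+02  3.630000e-02  1.755049e+02]
contact_force [ 4.5966 -1.8968 -2.8606]
moment [-0.6335 -1.9673  0.4429]
gripper_width 0.0106
gripper_force 25.7362
[ -0.80240132 -44.31507111  21.14347816   4.83555838  -1.95660979
  -0.99721212]
```

Call:
{"op": "carry_out", "data": {
  "targets": [
    [0,0,0,0,0,0.05],
    [0,0,0,0,0,0]
  ]
}}

```text
time_s: 10.82
tcp_pos: [0.4597, -0.2602, 0.1067]
eef_rot: [-180.0, 0.0, 172.5]
contact_force: [4.6, -2.9, -3.0]
gripper_width: 0.0112
gripper_force: 27.0
```

```bash
python3 - <<'E'
from h import *
show();print(r.get_state()['joint_torque'][5])
E
```

```text
time_s 10.825
joints [-8.20130e+00  1.38345e+01 -2.75140e+01  3.50000e-02 -4.86333e+01
 -8.93043e+01]
tcp_pos [ 0.4597 -0.2602  0.1067]
eef_rot [-1.799735e+02  1.780000e-02  1.725176e+02]
contact_force [ 4.5577 -2.9204 -2.9584]
moment [-0.7711 -1.7237  0.643 ]
gripper_width 0.0112
gripper_force 27.0203
-0.9994854032993317
```

Call:
{"op": "carry_out", "data": {
  "targets": [
    [0,0,0,0,0,0],
    [0,0,0,0,0,0],
    [0,0,0,0,0,0],
    [0,0,-0.04,0,0,0],
    [0,0,-0.1,0,0,0]
  ],
  "hand": 0.35
}}

```text
time_s: 11.45
tcp_pos: [0.4575, -0.2595, 0.1751]
eef_rot: [180.0, -0.3, 172.2]
contact_force: [1.2, -0.9, -0.2]
gripper_width: 0.0308
gripper_force: 0.0
```

Call:
{"op": "carry_out", "data": {
  "targets": [
    [0,0,-0.1,0,0,0],
    [0,0,-0.1,0,0,0],
    [0,0,-0.06,0,0,0],
    [0,0,0,0,0,0],
    [0,0,0,0,0,0]
  ],
  "hand": 1
}}

```text
time_s: 12.08
tcp_pos: [0.4589, -0.2597, 0.3058]
eef_rot: [180.0, -0.1, 172.2]
contact_force: [0.6, 0.3, 0.8]
gripper_width: 0.075
gripper_force: 0.0
```

```bash
python3 - <<'E'
from h import *
import json
show(); c=cam('wrist'); json.dump({k:np.array(v).tolist() for k,v in c.items()},open('w3.json','w'))
im=shot('wrist','w3.png'); cv2.imwrite('pics/w3c.png',cv2.resize(im[0:300,100:500,::-1],None,fx=2,fy=2,interpolation=cv2.INTER_CUBIC))
E
```

```text
time_s 12.075
joints [-8.20460e+00  4.25050e+00 -1.11031e+01 -3.54000e-02 -7.47053e+01
 -8.95502e+01]
tcp_pos [ 0.4589 -0.2597  0.3058]
eef_rot [ 1.799654e+02 -5.870000e-02  1.722359e+02]
contact_force [0.5616 0.2799 0.7846]
moment [ 0.0327 -0.1848  0.0244]
gripper_width 0.075
gripper_force 0.0
```

View pics/w3c.png

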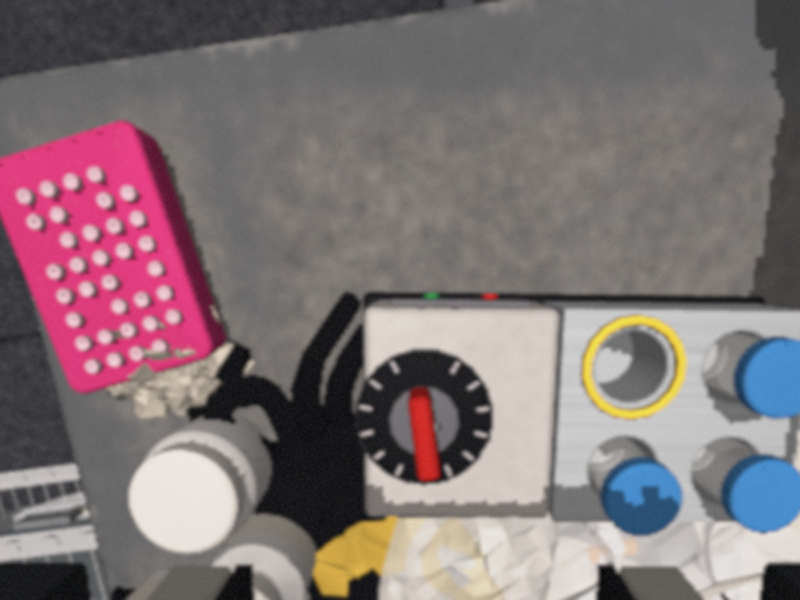

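The view shows the collar at crop (634,366), the dial at (425,416) and the key now pointing nearly along the tool's x axis. From this opposite wrist angle I can cross-check the positions against the key axis found by contact, (0.460,-0.260).

```bash
python3 - <<'E'
from h import *
q=lambda x,y,z:atz('wrist',x/2+100,y/2,z)
print('collar',q(634.5,366.5,.086),'dial',q(425,416,.083),'hub',q(424,421,.091),'capB',q(641,497,.126),'capA',q(765,494,.126),'capC',q(776,377,.126))
print('wing',q(420,388,.131),q(428,482,.131))
print('block corners',q(366,305,.08),q(552,516,.08),q(372,513,.08))
E
```

```text
collar [ 0.4481 -0.1574  0.086 ] dial [ 0.4589 -0.2595  0.083 ] hub [ 0.4597 -0.2601  0.091 ] capB [ 0.4998 -0.1682  0.126 ] capA [ 0.5059 -0.1136  0.126 ] capC [ 0.4541 -0.108   0.126 ]
wing [ 0.4374 -0.2588  0.131 ] [ 0.4787 -0.261   0.131 ]
block corners [ 0.4028 -0.28    0.08  ] [ 0.5196 -0.2024  0.08  ] [ 0.5055 -0.2931  0.08  ]
```

```bash
python3 - <<'E'
from h import *
plan([(.45,.0,.31,-188+75),(.425,.42,.27,-30)])
E
```

```text
to (0.45, 0.0, 0.31, -113) rows 8
[0.011, 0.064, -0.0011, 0.0002, -0.0001, -0.1558]
[0.0004, 0.065, -0.0011, 0.0002, -0.0001, -0.1558]
[-0.0101, 0.0642, -0.0011, 0.0002, -0.0001, -0.1558]
[-0.0204, 0.0617, -0.0011, 0.0002, -0.0001, -0.1558]
[-0.0302, 0.0575, -0.0011, 0.0002, -0.0001, -0.1558]
[-0.0391, 0.0519, -0.0011, 0.0002, -0.0001, -0.1558]
[-0.047, 0.0448, -0.0011, 0.0002, -0.0001, -0.1558]
[-0.0537, 0.0366, -0.0011, 0.0002, -0.0001, -0.1558]
to (0.425, 0.42, 0.27, -30) rows 9
[-0.0837, 0.0416, 0.0089, -0.0, 0.0, -0.1537]
[-0.0893, 0.0276, 0.0089, -0.0, 0.0, -0.1537]
[-0.0926, 0.013, 0.0089, -0.0, 0.0, -0.1537]
[-0.0935, -0.0021, 0.0089, -0.0, 0.0, -0.1537]
[-0.0919, -0.017, 0.0089, -0.0, 0.0, -0.1537]
[-0.088, -0.0315, 0.0089, -0.0, 0.0, -0.1537]
[-0.0818, -0.0452, 0.0089, -0.0, 0.0, -0.1537]
[-0.0735, -0.0578, 0.0089, -0.0, 0.0, -0.1537]
[-0.0633, -0.0688, 0.0089, -0.0, 0.0, -0.1537]
```

Call:
{"op": "carry_out", "data": {
  "targets": [
    [0.01,0.065,0,0,0,-0.155],
    [0,0.065,0,0,0,-0.155],
    [-0.01,0.065,0,0,0,-0.155],
    [-0.02,0.06,0,0,0,-0.155],
    [-0.03,0.06,0,0,0,-0.155]
  ]
}}

```text
time_s: 12.75
tcp_pos: [0.4535, -0.0958, 0.3053]
eef_rot: [179.9, -0.1, -141.0]
contact_force: [-0.3, -1.0, -0.3]
gripper_width: 0.0876
gripper_force: 0.0
```

Call:
{"op": "carry_out", "data": {
  "targets": [
    [-0.04,0.05,0,0,0,-0.155],
    [-0.047,0.045,0,0,0,-0.155],
    [-0.054,0.037,0,0,0,-0.155],
    [-0.084,0.042,0,0,0,-0.155],
    [-0.09,0.028,0,0,0,-0.155]
  ]
}}

```text
time_s: 13.38
tcp_pos: [0.4461, 0.0955, 0.3055]
eef_rot: [179.9, -0.1, -94.5]
contact_force: [1.9, -0.4, 0.2]
gripper_width: 0.0878
gripper_force: 0.0
```

```bash
python3 - <<'E'
from h import *
show();plan([(.42,.42,.26,-30)])
E
```

```text
time_s 13.375
joints [ 3.69397e+01 -3.05050e+00 -1.85605e+01 -9.20000e-03 -7.46013e+01
 -4.14125e+01]
tcp_pos [0.4461 0.0955 0.3055]
eef_rot [ 1.799106e+02 -6.700000e-02 -9.447520e+01]
contact_force [ 1.8986 -0.3699  0.2362]
moment [ 0.0841 -0.1485  0.0551]
gripper_width 0.0878
gripper_force 0.0
to (0.42, 0.42, 0.26, -30) rows 7
[-0.0919, 0.0147, 0.0129, 0.0003, -0.0, -0.1535]
[-0.093, -0.0002, 0.0129, 0.0003, -0.0, -0.1535]
[-0.0918, -0.0151, 0.0129, 0.0003, -0.0, -0.1535]
[-0.0882, -0.0296, 0.0129, 0.0003, -0.0, -0.1535]
[-0.0823, -0.0433, 0.0129, 0.0003, -0.0, -0.1535]
[-0.0743, -0.0559, 0.013, 0.0003, -0.0, -0.1535]
[-0.0644, -0.0671, 0.013, 0.0003, -0.0, -0.1535]
```

Call:
{"op": "carry_out", "data": {
  "targets": [
    [-0.092,0.015,0,0,0,-0.155],
    [-0.092,0,0,0,0,-0.155],
    [-0.092,-0.015,0.01,0,0,-0.155],
    [-0.088,-0.03,0.02,0,0,-0.155],
    [-0.08,-0.045,0.02,0,0,-0.155]
  ]
}}

```text
time_s: 14.0
tcp_pos: [0.4292, 0.3266, 0.2801]
eef_rot: [179.9, -0.0, -47.9]
contact_force: [1.2, -0.6, 0.5]
gripper_width: 0.0876
gripper_force: 0.0
```

Call:
{"op": "carry_out", "data": {
  "targets": [
    [-0.06,-0.045,0.02,0,0,-0.14],
    [-0.05,-0.045,0.02,0,0,-0.1],
    [0,0,0,0,0,0],
    [0,0,0,0,0,0]
  ]
}}

```text
time_s: 14.5
tcp_pos: [0.4217, 0.3955, 0.2606]
eef_rot: [179.9, -0.0, -33.9]
contact_force: [0.3, -0.4, 0.5]
gripper_width: 0.0878
gripper_force: 0.0
```

```bash
python3 - <<'E'
from h import *
show()
shot('wrist','w4.png')
E
```

```text
time_s 14.5
joints [ 6.25418e+01  1.06221e+01 -9.49160e+00 -4.00000e-04 -7.00085e+01
 -6.44890e+00]
tcp_pos [0.4217 0.3955 0.2606]
eef_rot [ 1.798785e+02 -1.340000e-02 -3.390720e+01]
contact_force [ 0.3368 -0.3504  0.4648]
moment [ 0.0335 -0.0149  0.0409]
gripper_width 0.0878
gripper_force 0.0
```

View pics/w4.png

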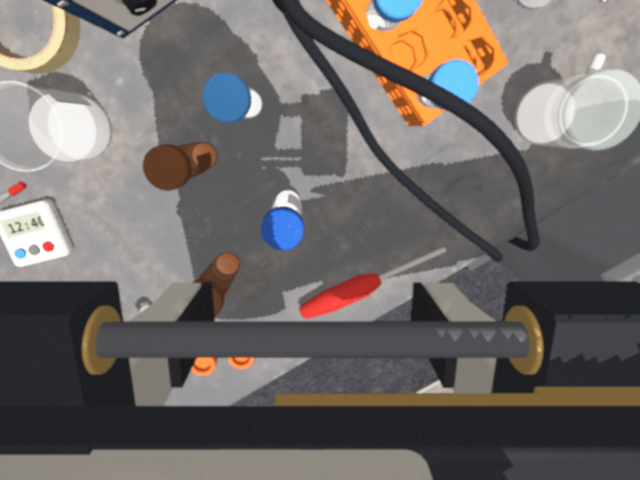

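The dark-blue cap centre is at (283,229), clear of the light-blue cap (228,97) and the brown tubes (168,167) and (227,265).

```bash
python3 - <<'E'
from h import *
print(atz('wrist',283,229,.111), 'light',atz('wrist',229,97,.111),'base',atz('wrist',288,200,.0))
plan([(.4305,.4135,.20,-33.9)])
E
```

```text
[0.4326 0.4159 0.111 ] light [0.5359 0.3915 0.111 ] base [0.4371 0.4159 0.    ]
to (0.4305, 0.4135, 0.2, -33.9) rows 2
[-0.003, -0.0199, 0.0611, 0.0005, -0.0001, -0.0003]
[-0.003, -0.0199, 0.0612, 0.0005, -0.0001, -0.0003]
```

Call:
{"op": "carry_out", "data": {
  "targets": [
    [-0.003,-0.022,0.05,0,0,0],
    [-0.002,-0.023,0.06,0,0,0],
    [0,0,0.05,0,0,0],
    [0,0,0,0,0,0],
    [0,0,0,0,0,0]
  ],
  "hand": 0.7
}}

```text
time_s: 15.18
tcp_pos: [0.4331, 0.4161, 0.183]
eef_rot: [-179.9, -0.0, -33.9]
contact_force: [-0.3, -0.3, 0.4]
gripper_width: 0.0615
gripper_force: 0.0
```

```bash
python3 - <<'E'
from h import *
show();plan([(.432,.4155,.094,-33.9)])
E
```

```text
time_s 15.175
joints [ 6.24997e+01  1.57245e+01 -1.32970e+01  3.23000e-02 -6.08856e+01
 -6.41700e+00]
tcp_pos [0.4331 0.4161 0.183 ]
eef_rot [-1.799045e+02 -1.770000e-02 -3.390160e+01]
contact_force [-0.2904 -0.3411  0.4308]
moment [0.0285 0.0159 0.0097]
gripper_width 0.0615
gripper_force 0.0
to (0.432, 0.4155, 0.094, -33.9) rows 2
[-0.0006, 0.0013, 0.089, -0.0008, -0.0001, -0.0]
[-0.0005, 0.0012, 0.089, -0.0008, -0.0001, -0.0]
```

Call:
{"op": "carry_out", "data": {
  "targets": [
    [-0.001,0.001,0.04,0,0,0],
    [0,0.001,0.05,0,0,0],
    [0,0,0.05,0,0,0],
    [0,0,0.038,0,0,0],
    [0,0,0,0,0,0]
  ]
}}

```text
time_s: 15.8
tcp_pos: [0.4315, 0.4154, 0.0928]
eef_rot: [180.0, -0.0, -33.9]
contact_force: [-0.0, 0.3, 0.1]
gripper_width: 0.0614
gripper_force: 0.0
```

Call:
{"op": "carry_out", "data": {
  "targets": [
    [0,0,0,0,0,0],
    [0,0,0,0,0,0],
    [0,0,0,0,0,0]
  ],
  "hand": 0.4,
  "squeeze": 5
}}

```text
time_s: 16.18
tcp_pos: [0.4317, 0.416, 0.0934]
eef_rot: [-179.9, 0.0, -33.9]
contact_force: [0.8, 0.0, -0.6]
gripper_width: 0.0379
gripper_force: 0.0
```

Call:
{"op": "carry_out", "data": {
  "targets": [
    [0,0,0,0,0,0],
    [0,0,0,0,0,0],
    [0,0,0,0,0,0]
  ],
  "hand": 0,
  "squeeze": 8
}}

```text
time_s: 16.55
tcp_pos: [0.4317, 0.416, 0.093]
eef_rot: [-179.9, -0.0, -33.9]
contact_force: [-0.8, -0.4, 4.8]
gripper_width: 0.0336
gripper_force: 8.0
```

Call:
{"op": "carry_out", "data": {
  "targets": [
    [0,0,0,0,0,0],
    [0,0,0,0,0,0],
    [0,0,-0.01,0,0,0],
    [0,0,-0.03,0,0,0],
    [0,0,0,0,0,0]
  ],
  "squeeze": 30
}}

```text
time_s: 17.18
tcp_pos: [0.432, 0.4164, 0.1142]
eef_rot: [-179.9, 0.0, -33.9]
contact_force: [1.0, -0.1, -1.2]
gripper_width: 0.0329
gripper_force: 30.0
```

```bash
python3 - <<'E'
from h import *
show()
im=shot('scene','s2.png'); im2=shot('wrist','w5.png'); c=lambda im,x,y,w,h,k:cv2.resize(im[y:y+h,x:x+w,::-1],None,fx=k,fy=k,interpolation=cv2.INTER_CUBIC)
cv2.imwrite('pics/s2c.png',np.hstack([c(im,150,130,133,200,3),c(im2,150,150,300,300,2)[:,:400]]))
E
```

```text
time_s 17.175
joints [ 6.26035e+01  1.93843e+01 -1.81047e+01  2.01000e-02 -5.23687e+01
 -6.46840e+00]
tcp_pos [0.432  0.4164 0.1142]
eef_rot [-1.798567e+02  2.000000e-04 -3.385270e+01]
contact_force [ 1.0003 -0.0604 -1.1531]
moment [ 0.0452  0.0049 -0.0243]
gripper_width 0.0329
gripper_force 29.9998
```

View pics/s2c.png

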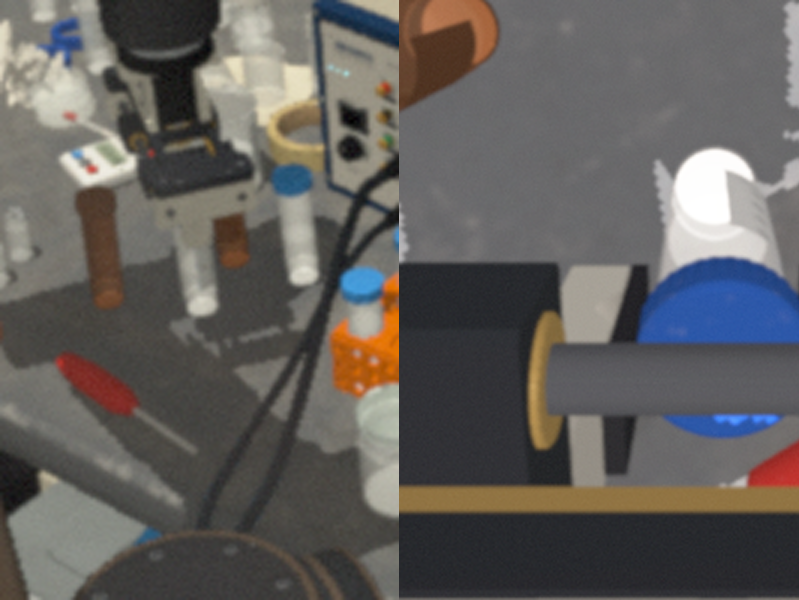

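The tube hangs upright in the jaws, about 2 cm off the bench, with its cap between the pads at full wrist frame (311,325). Next I'll work out its offset from the TCP and plan the carry.

```bash
python3 - <<'E'
from h import *
s=r.get_state(); Rm=R.from_euler('xyz',s['eef_rot'],degrees=True)
f=lambda x,y,z:Rm.inv().apply(atz('wrist',(x-400)/2+150,y/2+150,z)-s['tcp_pos'])*1e3
print('far edge of top',f(722,437,.132),'bottom disc of tube',f(714,187,.021), f(714,187,.035))
print('near cap edge if z=.119',f(722,258,.119),'if .132',f(722,258,.132))
plan([(.432,.40,.29,-33.9),(.46,0,.31,-33.9),(.4488,-.1577,.31,-33.9)],step=.055)
E
```

```text
far edge of top [-15.27285505  -0.3044904  -19.10588826] bottom disc of tube [ 2.58062665 -3.2805629  91.89143686] [ 6.71019448 -3.05377883 77.8901784 ]
near cap edge if z=.119 [16.79255364 -0.25935119 -6.11444771] if .132 [ 21.97560341  -0.25712711 -19.11583188]
to (0.432, 0.4, 0.29, -33.9) rows 4
[0.0046, 0.0063, -0.0886, -0.0002, 0.0001, 0.0001]
[0.0046, 0.0063, -0.0886, -0.0002, 0.0001, 0.0001]
[0.0046, 0.0063, -0.0886, -0.0002, 0.0001, 0.0001]
[0.0046, 0.0064, -0.0886, -0.0002, 0.0001, 0.0001]
to (0.46, 0, 0.31, -33.9) rows 8
[0.0616, 0.0791, -0.005, -0.0, 0.0, -0.0]
[0.0616, 0.0791, -0.005, -0.0, 0.0, -0.0]
[0.0616, 0.0791, -0.005, -0.0, 0.0, -0.0]
[0.0616, 0.0791, -0.005, -0.0, 0.0, -0.0]
[0.0616, 0.0791, -0.005, -0.0, 0.0, -0.0]
[0.0616, 0.0791, -0.005, -0.0, 0.0, -0.0]
[0.0616, 0.0791, -0.005, -0.0, 0.0, -0.0]
[0.0616, 0.0791, -0.005, -0.0, 0.0, -0.0]
to (0.4488, -0.1577, 0.31, -33.9) rows 3
[0.0524, 0.0914, 0.0, -0.0, 0.0, -0.0]
[0.0524, 0.0914, 0.0, -0.0, 0.0, -0.0]
[0.0524, 0.0914, 0.0, -0.0, 0.0, -0.0]
```

Call:
{"op": "carry_out", "data": {
  "targets": [
    [0,0,-0.05,0,0,0],
    [0,0,-0.08,0,0,0],
    [0,0,-0.09,0,0,0],
    [0,0,-0.09,0,0,0],
    [0.02,0.03,-0.07,0,0,0]
  ]
}}

```text
time_s: 17.9
tcp_pos: [0.4314, 0.3981, 0.3039]
eef_rot: [-180.0, 0.0, -33.8]
contact_force: [0.9, -0.3, -0.2]
gripper_width: 0.0326
gripper_force: 30.0
```

Call:
{"op": "carry_out", "data": {
  "targets": [
    [0.04,0.05,-0.01,0,0,0],
    [0.06,0.08,0,0,0,0],
    [0.06,0.08,0,0,0,0],
    [0.06,0.08,0,0,0,0],
    [0.06,0.08,0,0,0,0]
  ]
}}

```text
time_s: 18.52
tcp_pos: [0.4436, 0.1635, 0.3064]
eef_rot: [179.9, 0.0, -33.9]
contact_force: [0.8, -0.3, -0.5]
gripper_width: 0.0325
gripper_force: 30.0
```

Call:
{"op": "carry_out", "data": {
  "targets": [
    [0.06,0.08,0,0,0,0],
    [0.06,0.08,0,0,0,0],
    [0.06,0.08,0,0,0,0],
    [0.05,0.08,0,0,0,0],
    [0.04,0.06,0,0,0,0]
  ]
}}

```text
time_s: 19.15
tcp_pos: [0.4493, -0.0692, 0.3065]
eef_rot: [180.0, 0.1, -33.9]
contact_force: [1.1, 0.8, 0.1]
gripper_width: 0.0327
gripper_force: 30.0
```

```bash
python3 - <<'E'
from h import *
show(); plan([(.4488,-.1577,.30,-33.9),(.4488,-.1577,.189,-33.9)])
E
```

```text
time_s 19.15
joints [ 1.61721e+01 -3.26600e+00 -1.86281e+01 -2.86000e-02 -7.47191e+01
  3.99001e+01]
tcp_pos [ 0.4493 -0.0692  0.3065]
eef_rot [ 1.799555e+02  7.320000e-02 -3.393540e+01]
contact_force [1.066  0.8414 0.0724]
moment [ 0.0081 -0.1509  0.0042]
gripper_width 0.0327
gripper_force 30.0009
to (0.4488, -0.1577, 0.3, -33.9) rows 2
[0.049, 0.0737, 0.0065, 0.0004, 0.0006, -0.0003]
[0.049, 0.0737, 0.0065, 0.0004, 0.0006, -0.0003]
to (0.4488, -0.1577, 0.189, -33.9) rows 2
[0.0, -0.0, 0.111, 0.0, 0.0, 0.0]
[0.0, -0.0, 0.111, 0.0, 0.0, 0.0]
```

Call:
{"op": "carry_out", "data": {
  "targets": [
    [0.03,0.05,0,0,0,0],
    [0.03,0.04,0,0,0,0],
    [0.02,0.03,0.02,0,0,0],
    [0.01,0.01,0.04,0,0,0],
    [0,0,0.03,0,0,0]
  ]
}}

```text
time_s: 19.77
tcp_pos: [0.4505, -0.1467, 0.2606]
eef_rot: [179.9, 0.1, -34.0]
contact_force: [-0.6, 1.1, 0.1]
gripper_width: 0.0328
gripper_force: 30.0
```

Call:
{"op": "carry_out", "data": {
  "targets": [
    [0,0,0.03,0,0,0],
    [0,0,0.02,0,0,0],
    [0,0,0,0,0,0],
    [0,0,0,0,0,0]
  ]
}}

```text
time_s: 20.27
tcp_pos: [0.4523, -0.1459, 0.2381]
eef_rot: [-180.0, -0.0, -33.8]
contact_force: [0.0, 0.4, -0.7]
gripper_width: 0.0326
gripper_force: 30.0
```

```bash
python3 - <<'E'
from h import *
show(); plan([(.4488,-.1577,.215,-33.9)])
E
```

```text
time_s 20.275
joints [ 5.93660e+00  1.19920e+00 -2.32927e+01  1.65000e-02 -6.54612e+01
  5.02223e+01]
tcp_pos [ 0.4523 -0.1459  0.2381]
eef_rot [-1.799815e+02 -4.560000e-02 -3.383430e+01]
contact_force [ 0.039   0.4325 -0.6924]
moment [ 0.0331 -0.0108 -0.0442]
gripper_width 0.0326
gripper_force 30.0
to (0.4488, -0.1577, 0.215, -33.9) rows 1
[0.0073, 0.0235, 0.0462, -0.0003, -0.0008, 0.0011]
```

Call:
{"op": "carry_out", "data": {
  "targets": [
    [0.004,0.012,0.01,0,0,0],
    [0.003,0.011,0.02,0,0,0],
    [0,0,0.016,0,0,0],
    [0,0,0,0,0,0],
    [0,0,0,0,0,0]
  ]
}}

```text
time_s: 20.9
tcp_pos: [0.4485, -0.1576, 0.2146]
eef_rot: [180.0, -0.0, -33.9]
contact_force: [0.3, -0.4, -0.6]
gripper_width: 0.0331
gripper_force: 30.0
```

```bash
python3 - <<'E'
from h import *
show()
im=shot('scene','s3.png'); im2=shot('wrist','w6.png'); c=lambda im,x,y,w,h,k:cv2.resize(im[y:y+h,x:x+w,::-1],None,fx=k,fy=k,interpolation=cv2.INTER_CUBIC)
cv2.imwrite('pics/s3c.png',np.hstack([c(im,365,190,100,150,4),c(im2,200,130,200,300,2)]))
E
```

```text
time_s 20.9
joints [ 4.44290e+00  2.32330e+00 -2.53464e+01  9.50000e-03 -6.23321e+01
  5.16910e+01]
tcp_pos [ 0.4485 -0.1576  0.2146]
eef_rot [ 1.799923e+02 -3.800000e-03 -3.386170e+01]
contact_force [ 0.2527 -0.3885 -0.6205]
moment [ 0.0467 -0.0211  0.0373]
gripper_width 0.0331
gripper_force 30.0
```

View pics/s3c.png

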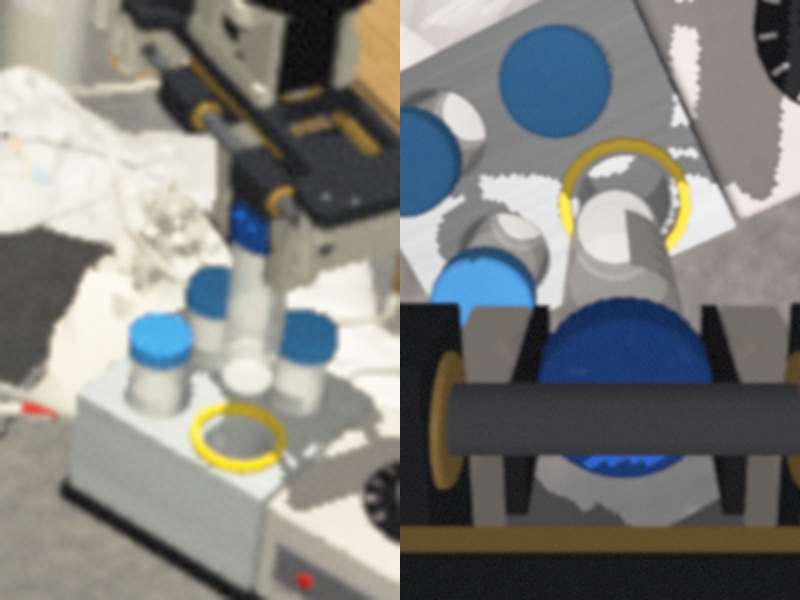

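In the scene crop the tube's bottom is at (247,378), directly over the collar at (239,437). In the wrist crop the cap (625) and the collar (625) share the same column. I'll compare their positions numerically before going down.

```bash
python3 - <<'E'
from h import *
s=r.get_state(); print(s['tcp_pos'])
S=lambda x,y,z:atz('scene',365+x/4,190+y/4,z); W=lambda x,y,z:atz('wrist',200+(x-400)/2,130+y/2,z)
print('scene: collar',S(239,437,.086),'bottom',S(247,378,.1216),'cap mid',S(251,228,.226))
print('wrist: collar',W(625,202,.086),'bottom disc',W(620,228,.1216),'cap far edge',W(625,476,.2326))
print('collar inner/outer rows', W(625,138,.086))
E
```

```text
[ 0.44865995 -0.1574831   0.21481929]
scene: collar [ 0.4443 -0.1601  0.086 ] bottom [ 0.4505 -0.1576  0.1216] cap mid [ 0.4402 -0.1533  0.226 ]
wrist: collar [ 0.4496 -0.1586  0.086 ] bottom disc [ 0.4509 -0.1574  0.1216] cap far edge [ 0.4352 -0.1488  0.2326]
collar inner/outer rows [ 0.4696 -0.1719  0.086 ]
```

The cap and bottom are within about 1.5 mm of the collar axis, so I'll go down the last 26 mm to hover 10 mm above the collar.

Call:
{"op": "carry_out", "data": {
  "targets": [
    [0,0,0.014,0,0,0],
    [0,0,0.02,0,0,0],
    [0,0,0.018,0,0,0],
    [0,0,0,0,0,0],
    [0,0,0,0,0,0]
  ]
}}

```text
time_s: 21.62
tcp_pos: [0.4485, -0.1576, 0.1886]
eef_rot: [180.0, -0.0, -33.9]
contact_force: [-0.2, 0.0, -0.1]
gripper_width: 0.0329
gripper_force: 30.0
```

Call:
{"op": "carry_out", "data": {
  "targets": [
    [0,0,0,0,0,0],
    [0,0,0,0,0,0],
    [0,0,0,0,0,0],
    [0,0,0,0,0,0]
  ]
}}

```text
time_s: 22.12
tcp_pos: [0.4484, -0.1576, 0.1886]
eef_rot: [-180.0, -0.0, -33.9]
contact_force: [-0.2, 0.8, 0.6]
gripper_width: 0.0331
gripper_force: 30.0
```

```bash
python3 - <<'E'
from h import *
show()
im=shot('scene','s4.png'); im2=shot('top','t4.png'); c=lambda im,x,y,w,h,k:cv2.resize(im[y:y+h,x:x+w,::-1],None,fx=k,fy=k,interpolation=cv2.INTER_CUBIC)
cv2.imwrite('pics/s4c.png',np.hstack([c(im,380,230,130,200,3),c(im,170,150,200,300,2)]))
E
```

```text
time_s 22.125
joints [ 4.44140e+00  3.66820e+00 -2.75793e+01  2.20000e-03 -5.87433e+01
  5.16906e+01]
tcp_pos [ 0.4484 -0.1576  0.1886]
eef_rot [-1.799957e+02 -8.400000e-03 -3.386690e+01]
contact_force [-0.1983  0.8174  0.5542]
moment [0.0015 0.0056 0.0059]
gripper_width 0.0331
gripper_force 30.0
```

View pics/s4c.png

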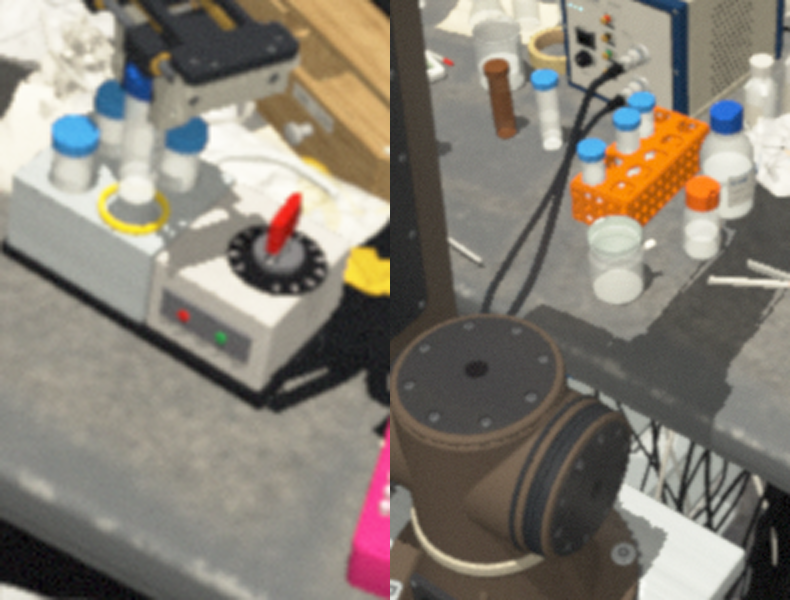

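```bash
python3 - <<'E'
from h import *
b0=atz('scene',218.5,238.75,0);c0=atz('scene',213.5,205,.111)
print('on bench: base-as-seen minus cap',b0-c0)
b=atz('scene',380+138/3,230+188/3,.0956);k=atz('scene',380+135/3,230+209/3,.086);print('now: bottom-as-seen minus collar',b-k)
im=cv2.imread('pics/s4.png'); i0=cv2.imread('pics/scene0.png')
cr=lambda im,x,y,w,h,k:cv2.resize(im[y:y+h,x:x+w],None,fx=k,fy=k,interpolation=cv2.INTER_CUBIC)
cv2.imwrite('pics/s5c.png',np.hstack([cr(im,400,245,50,75,8),cr(i0,190,185,50,75,8)]))
E
```

```text
on bench: base-as-seen minus cap [ 0.0052  0.0037 -0.111 ]
now: bottom-as-seen minus collar [0.0106 0.004  0.0096]
```

View pics/s5c.png

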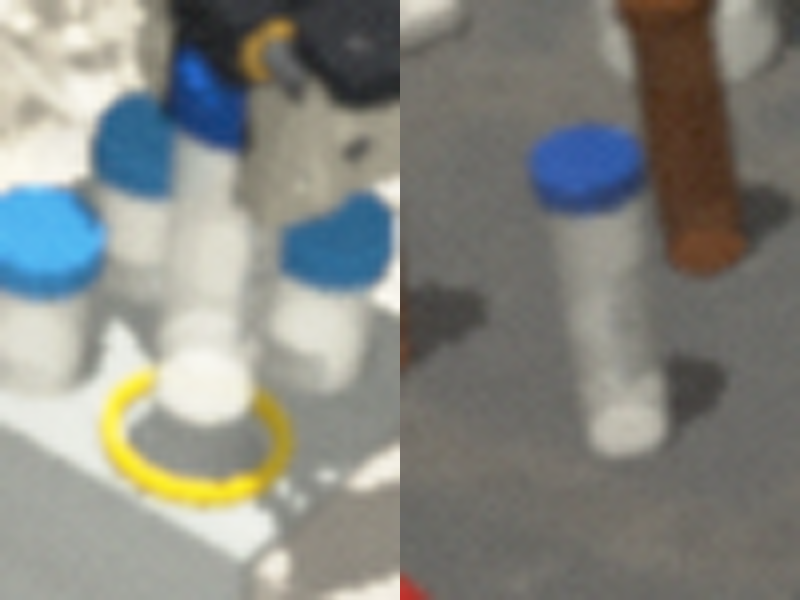

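The enlarged crop shows the tube's bottom at (207,385), upright above the collar whose top face is centred at about (198,425). Allowing for the ring's height and the bottom-disc bias seen on the bench, it is centred within about 2 mm. The force reading is near zero and everything else is still standing, so I'm handing in.

```bash
python3 - <<'E'
from h import *
print(r.close_job())
E
```

```text
the job is handed in; nothing more can be done
None
```

The red key is wound to its stop, and the dark-blue-capped tube is held upright about 1 cm above the yellow collar, centred to within about 2 mm; the job is handed in (22 s on the robot clock), though I viewed 12 pictures, two over the limit of 10.

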